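# Reassemble a microscope lamp filter box and hold its lid for the hinge pin

### The arm

A 7-joint arm with a two-finger parallel gripper is mounted at the origin on the work surface. World frame = base frame: x ahead of the robot, y to its left, z up, the work surface at z = 0. Lengths are in m, angles in rad, forces in N, time in s.
With the tool pointing down it reaches from about 0.425 to 0.875 m from the base axis. Payload 4.7 kg.
Tool frame: the origin (TCP) lies midway between the tips of the shut fingers; the grasp point (between the pads) lies 19 mm behind it; z points along the fingers, y is the line along which they close (so a half turn about z gives the same grasp; the last joint's range is limited). The gripper opens to 87 mm and grips with 3 to 60 N. Pads are 19 mm wide; open, the fingers measure 117 mm over their backs; the gripper's body (75 mm by 190 mm) begins 51 mm behind the grasp point.
Start: joints at [1.268, 0.321, -0.07, 1.45, 0.023, 1.371, -0.057], TCP at [0.202, -0.618, 0.192] pointing down, gripper open.
Joint ranges: [-2.86, 2.86], [-0.3, 2.09], [-1.38, 1.24], [0.06, 2.45], [-1.56, 4.7], [0.09, 2.05], [-2.69, 2.69]. Speed limits (rad/s): [2.57, 2.57, 3.14, 3.14, 3.14, 3.14, 3.14].

### API

Orientations are given as a rotation vector (axis times angle).
In Python, from bench import ctrl, get_image, calibration gives the robot as it stands.
- The arm moves only by the tool apply_moves, never from a script. Its arguments are lists of equal length, an entry for each row: "dp": the shift along the tool's x, y, z in m, a list of three; "twist": the turn, a rotation vector about the tool's x, y, z in rad, a list of three; "fingers": the closure, from 0 (fully open) to 1 (shut). In form: {"dp": [[dx, dy, dz], ...], "twist": [[ax, ay, az], ...], "fingers": [fingers, ...]}. A call has 1 to 10 rows; each row shifts and turns the commanded pose from where the row before left it, along the tool's axes as they then stand; what a row does not reach is not made up. A row lasts 1/10 s, in which the tool goes at most 50 mm and 8.59 degrees, less where a joint would pass 70% of its speed; a pose out of reach is approached as far as the arm can. A call is refused whole if a number of a shift passes 0.05 or a number of a turn 0.15, either way. A call with a gripper value outside its range is refused whole. The fingers move at their own pace and stop on an object; "newtons" is the grip in N (left out, the last holds). Time passes only in rows, so rows that do not move let the fingers close. It gives the time, the measured TCP pose, the force, the opening and the grip force at its end, in the units of the state.
- ctrl.get_state(): the state, without advancing time (a new reading comes with each control period).
- get_image(name): name is "scene" or "side" or "wrist"; returns the picture (420x560x3 uint8, red, green, blue); there is no depth.
- calibration(name): a dict with "fx", "fy", "cx", "cy" (pixels), "k1" (the pictures are not rectified: a ray, as slopes to the right and down, at radius r is drawn at 1 + k1 r^2 times it, then the intrinsics apply), "eye" and "attitude" of the camera in the world; the wrist camera has in their place "hand_eye" (4x4, takes a point from camera to tool coordinates, whose origin is the TCP and whose axes are the flange's). Camera axes: x right, y up, looking along -z (the intrinsics and any distortion apply to the point x, -y, -z); pixel columns grow to the right and rows downward; lengths in m; the calibration is good to about 2 mm. A picture is of the moment at which its call begins: read the wrist's pose just before it. calibration takes no time and is no camera call.
- ctrl.close_job(): hands the job in; it is judged then, once.
The state is a dict: "time": time; "joint_positions": joint angles; "qd": joint speeds; "joint_torque": joint torques, N m; "position": TCP position; "tool_rot": TCP orientation; "ft_force": force on the tool from outside, world axes, zero at the start; "torque": the same for the moment, N m; "grip_width": opening from 0.0 (shut) to 1.0 (fully open); "grip_force": force on a finger pad.
Only numpy, scipy, OpenCV 4.12 (cv2) and the standard library are available. Lean on these libraries where they do the work, as an engineer would, in place of code of your own. Each camera call takes 0.05 s, during which the arm holds its last target. There are 200 camera calls.

### The job

Reassemble the lamp filter box: seat the lens body flat in the round pocket with its stub up and let go of it, then set the retaining disc over the stub, collar up, so that it lies flat on the body, and let go. Then take the lid out of its rack and bring its middle hinge knuckle down between the two knuckles of the box, lid upright, so that the three knuckle holes line up for a colleague to push the pin through; finish still holding the lid there in the gripper, steady, not resting or leaning on the box. Leave the hinge pin and everything else on the bench where it is.

Things in the scene. Friction and masses are not known exactly. Their poses are not given: they have to be found in the camera images.
- filter_box: White slab fixed to the bench, 130 (x) x 110 (y) x 30 mm high, origin at the centre of its underside, yaw within 20 degrees. Round pocket 54 mm wide, 16 mm deep, centred at x = -20 mm. At the back edge (+x) two knuckles on posts, top at z = 79 mm; the gap between them is open from above and behind.
- pocket (a point): Centre of the pocket's floor, 14 mm above the bench; axes as the box.
- box_hinge (a point): Midpoint between the two box knuckles on their common hole axis (along y), 68 mm above the bench; axes as the box. Each knuckle is 16 mm long, 22 mm in outer diameter, with a 12 mm hole; the free gap between them is 37 mm (y = -18.5 to +18.5). Only the slab's top, at z = 30 mm, lies below the gap.
- lens_body: Plain aluminium part: flange 50 mm in diameter and 8 mm thick, with a central stub 16 mm in diameter rising to 44 mm. About 0.09 kg. Origin at the centre of its underside, z up along the stub. Starts upright on the mat.
- disc: Plain aluminium retaining disc: flange 50 mm in diameter, 6 mm thick, central collar 34 mm in outer diameter rising to 32 mm; through hole 22 mm. About 0.06 kg. Origin at the centre of its underside, z up. Starts upright on the mat. Seated on the body in the pocket, its underside is 8 mm above the pocket's floor; the stub ends 4 mm above the collar.
- lid: Loose upright lid: black panel 10 mm thick (x), 100 wide (y), from z = 29 to 109 mm; under it, on a 10 x 30 mm neck, an aluminium knuckle 22 mm in diameter, 30 long (y), with a 12 mm hole along y. About 0.16 kg. Origin at the knuckle's lowest point, z up. Same either way round. Starts standing in the rack, origin 11 mm and top edge 120 mm above the bench.
- lid_hinge (a point): Centre of the lid's knuckle, on its hole axis (along the lid's y), 11 mm above the lid's origin, 98 mm below the panel's top edge.
- rack: Fixed grey rack that holds the lid by its side edges in slots 13 mm wide, open at the top; the lid lifts straight up, free after 40 mm. Base 70 x 130 mm, origin at the centre of its underside, axes as the lid. Cheeks reach z = 80 mm and cover only the outer 12 mm of the panel at each side. Stands to the left or the right, the mat on the other side.
- mat: Fixed black rubber mat, 140 (x) x 240 (y) x 3 mm, origin at the centre of its underside; the lens body and disc stand on it at either end, in either order.
- objective: Bystander: conical steel microscope objective, 26 mm in diameter, 36 mm high, upright on the mat, origin at its underside. Leave alone.
- hinge_pin: Bystander: the hinge pin, steel, 8 mm in diameter, 85 mm long, lying along y in a small white tray beyond the box. Origin at the underside of its middle. Leave alone: the colleague will take it.
- petri_dish: Bystander: clear dish 56 mm in diameter, 14 mm high, on the robot's side of the box. Leave alone.
- eyepiece: Bystander: black eyepiece 38 mm in diameter, 56 mm high, standing. Leave alone.
- screwdriver: Bystander: screwdriver 170 mm long, lying. Leave alone.
- slide_box: Bystander: grey closed slide box, 85 x 110 x 30 mm. Leave alone.
Things that resemble listed ones, but are neither listed nor needed, are in the scene too. What is shaped like the disc but pink is not meant.

How it is judged:
On the way, in this order (a step that is already met when the one before it is completed fails the run):
1. the lens body is seated flat in the pocket and released (horizontal distance between lens_body and pocket below 0.004 m and z of lens_body in the frame of pocket between -0.002 and 0.002 m and angle between lens_body's own z axis and vertical below 0.06 rad and contact force between the fingers and lens_body below 0.2 N), for 0.2 s.
2. the disc lies flat on the seated body, over its stub, and is released (all of step 1 and horizontal distance between disc and pocket below 0.004 m and z of disc in the frame of pocket between 0.006 and 0.01 m and angle between disc's own z axis and vertical below 0.06 rad and contact force between the fingers and disc below 0.2 N), for 0.2 s.
At the end, for the whole second after the job is handed in: Body flat in the pocket, disc flat on it (2 mm in height, 4 mm of centre), both released. Lid held in the fingers, still, upright (0.12 rad), holes in line within 4 mm across and in height, 4.5 mm along the axis, parallel within 0.08 rad, pressing on the box with under 2 N (all of step 2 and x of lid_hinge in the frame of box_hinge between -0.004 and 0.004 m and z of lid_hinge in the frame of box_hinge between -0.004 and 0.004 m and y of lid_hinge in the frame of box_hinge between -0.0045 and 0.0045 m and angle between the y axis of lid and the y axis of filter_box, either way round below 0.08 rad and angle between lid's own z axis and vertical below 0.12 rad and contact force between the fingers and lid above 1 N and contact force between lid and filter_box below 2 N and linear speed of lid below 0.02 m/s); the arm keeps its last pose, push and grip.
It fails at once if a bystander (objective, hinge pin, petri dish, eyepiece, screwdriver or slide box) is moved more than 30 mm (distance of any of objective, hinge_pin, petri_dish, eyepiece, screwdriver, slide_box from where it was at the start of the episode above 0.03 m).
It also fails if it takes over 72 s, if anything falls off the work surface, if the arm or the gripper's body presses on something with over 40 N, if the wrist force passes 120 N, or if a joint passes its speed limit or range.

## Working session

There is one attempt and no reset: what is moved stays moved. The work goes in short steps, Python scripts to look and compute and a tool call to move; the robot and the scene stay as the last step left them, time stands still between calls to the robot, and variables do not carry over. Pictures are saved under pics/ and viewed, at most 10 in all, crops included, and the job is handed in when it is done.

Besides the shell and the picture viewer there is one more tool, called after "Request:" as a command line: name --argument value ..., lists and objects as JSON in quotes. apply_moves: Moves the arm, as the interface text tells. Its arguments: {"type":"object","properties":{"dp":{"type":"array"},"twist":{"type":"array"},"fingers":{"type":"array"},"newtons":{"type":"number"}},"required":["dp","twist","fingers"]}

```bash
ls; mkdir -p pics
cat > h.py <<'E'
import numpy as np, cv2
from scipy.spatial.transform import Rotation as R
from bench import ctrl, get_image, calibration
def rot(a):
    a=np.array(a,float)
    return a if a.shape==(3,3) else (R.from_rotvec(a).as_matrix() if a.size==3 else R.from_quat(a).as_matrix())
def cam(name,st=None):
    c=calibration(name)
    if 'hand_eye' in c:
        T=np.eye(4);T[:3,:3]=rot(st['tool_rot']);T[:3,3]=st['position'];M=T@np.array(c['hand_eye'])
        return c,M[:3,3],M[:3,:3]
    return c,np.array(c['eye']),rot(c['attitude'])
def rays(C,uv):
    c,e,A=C;uv=np.atleast_2d(np.array(uv,float))
    d=np.c_[(uv[:,0]-c['cx'])/c['fx'],(uv[:,1]-c['cy'])/c['fy']];r=d.copy()
    for _ in range(20): r=d/(1+c['k1']*(r**2).sum(1,keepdims=True))
    return np.c_[r[:,0],-r[:,1],-np.ones(len(r))]@A.T
def plane(C,uv,z):
    w=rays(C,uv);return (C[1]+w*((z-C[1][2])/w[:,2:3]))[:,:3]
def proj(C,P):
    c,e,A=C;p=(np.atleast_2d(P)-e)@A
    s=np.c_[p[:,0]/-p[:,2],-p[:,1]/-p[:,2]];s=s*(1+c['k1']*(s**2).sum(1,keepdims=True))
    return np.c_[s[:,0]*c['fx']+c['cx'],s[:,1]*c['fy']+c['cy']]
def snap(name,f=None):
    st=ctrl.get_state();im=get_image(name)
    if f: cv2.imwrite('pics/'+f,im[:,:,::-1])
    return cam(name,st),im
E
python3 - <<'E'
from h import *
s=ctrl.get_state();print(s);
for n in('scene','side','wrist'):print(n,calibration(n)); C,im=snap(n,n+'0.png')
a=[cv2.imread(f'pics/{n}0.png') for n in('scene','side')]
E
```

```text
pics
{'time': 0.0, 'joint_positions': array([ 1.26808404,  0.32178452, -0.07009964,  1.45164681,  0.0225978 ,
        1.37080277, -0.05692777]), 'qd': array([-0.00057401,  0.00047138,  0.00164028,  0.00097564,  0.00071923,
        0.00011656,  0.00190456]), 'joint_torque': array([-3.18108723e-04, -4.91297114e+01, -4.03797431e-01, -3.12529957e+01,
       -6.36247918e-02,  4.38232231e-02,  1.84927485e-04]), 'position': array([ 0.20227349, -0.61709609,  0.19140082]), 'tool_rot': array([-3.10046408e+00, -4.95307365e-01,  5.99870108e-04]), 'ft_force': array([ 0.32058947, -0.31860494, -0.56506227]), 'torque': array([-0.0213169 , -0.04877016, -0.01302022]), 'grip_force': 0.0, 'grip_width': 0.9986272093173987}
scene {'fx': 430.0975139698419, 'fy': 430.0975139698419, 'cx': 276.1396871223672, 'cy': 203.77541329247825, 'k1': -0.13482634933489115, 'eye': array([1.06731157, 0.21027061, 1.08143961]), 'attitude': array([0.34567142, 0.49533953, 1.91494826])}
side {'fx': 410.7108399607989, 'fy': 410.7108399607989, 'cx': 281.5566907724487, 'cy': 206.65238334619013, 'k1': 0.012560135945235916, 'eye': array([0.4228275 , 0.69976702, 0.69797835]), 'attitude': array([ 0.11345907, -1.22089407, -2.69106706])}
wrist {'fx': 289.35948279114695, 'fy': 289.35948279114695, 'cx': 273.9356966775916, 'cy': 210.02047955151554, 'k1': -0.005875347946869292, 'hand_eye': array([[ 1.15435718e-05,  9.64457021e-01,  2.64239765e-01,
         7.25795793e-02],
       [ 9.99999972e-01, -7.31444532e-05,  2.23286264e-04,
         3.54022642e-04],
       [ 2.34677678e-04,  2.64239755e-01, -9.64456996e-01,
        -1.91567014e-01],
       [ 0.00000000e+00,  0.00000000e+00,  0.00000000e+00,
         1.00000000e+00]])}
```

View pics/scene0.png

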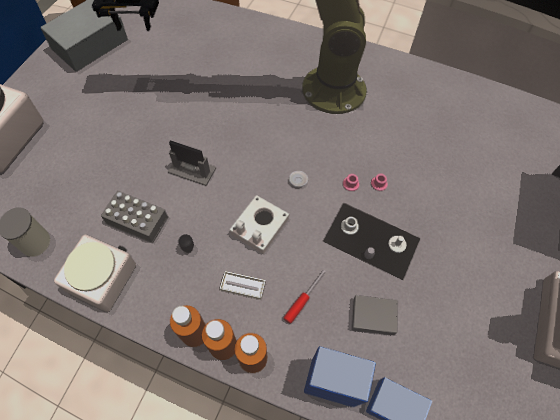

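View pics/side0.png

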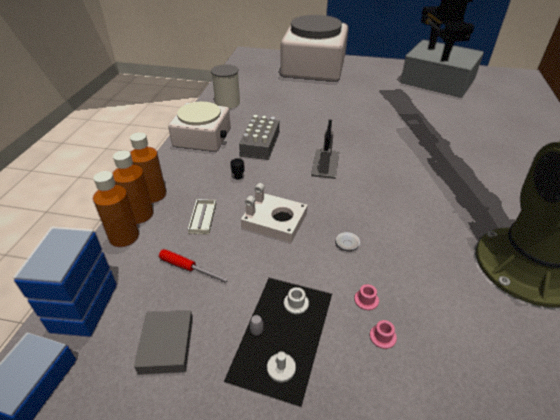

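Scene view: lens body (thin bright stub, 398,243) and disc (wide collar with hole, 350,225) on the mat (372,240). Objective is at (369,253), box at (260,223), and lid in its rack at (190,160).
Side view: body (281,366), disc (296,298), objective (257,325), box (275,215), lid (328,137).
Confusables: for the disc, two pink ones at scene (352,182) and (380,181), rejected by colour; for the body, the disc and the grey objective. I'll check the choice in one close crop.

Run:
```python
from h import *
S=cam('scene');D=cam('side')
si=cv2.imread('pics/scene0.png');di=cv2.imread('pics/side0.png')
def tri(a,b):
    w1=rays(S,a)[0];w2=rays(D,b)[0];w1/=np.linalg.norm(w1);w2/=np.linalg.norm(w2)
    A=np.c_[w1,-w2];t=np.linalg.lstsq(A,D[1]-S[1],rcond=None)[0]
    p=S[1]+w1*t[0];q=D[1]+w2*t[1];return (p+q)/2,np.linalg.norm(p-q)
for n,a,b in(('body',(398,238),(281,356)),('disc',(350,222),(296,292)),('lidtop',(187,152),(328,125)),('box',(263,217),(283,213))):print(n,tri(a,b))
print('body flange',plane(S,(398,243),.011),plane(D,(281,368),.011))
print('disc flange',plane(S,(350,226),.009),plane(D,(296,302),.009))
print('pocket',plane(S,(263,216),.03),plane(D,(283,213),.03))
print('boxcorners',plane(S,[(262,197),(289,210),(230,231)],.03))
print('lid',plane(S,[(169,143),(206,158)],.12))
print('lid side',plane(D,[(330,121),(325,152)],.12))
c=np.hstack([cv2.resize(si[195:285,315:425],(440,360),interpolation=cv2.INTER_CUBIC),cv2.resize(di[270:390,240:330],(270,360),interpolation=cv2.INTER_CUBIC)])
d=np.hstack([cv2.resize(si[190:255,225:295],(258,240),interpolation=cv2.INTER_CUBIC),cv2.resize(si[135:190,160:220],(262,240),interpolation=cv2.INTER_CUBIC),cv2.resize(di[115:180,305:350],(166,240),interpolation=cv2.INTER_CUBIC)])
o=np.zeros((600,800,3),np.uint8);o[:360,:710]=c;o[360:,:d.shape[1]]=d;cv2.imwrite('pics/crop.png',o)
```

```text
body (array([0.49089316, 0.34147729, 0.03666583]), np.float64(0.002507448528323953))
disc (array([0.49091254, 0.20330065, 0.03388007]), np.float64(0.0030241301653101973))
lidtop (array([ 0.49825443, -0.28200689,  0.12644867]), np.float64(0.022142875846515787))
box (array([ 0.56409959, -0.02575949,  0.02722742]), np.float64(0.006225222720627693))
body flange [[0.49046537 0.34777886 0.011     ]] [[0.48990818 0.35065485 0.011     ]]
disc flange [[0.49063368 0.20790498 0.009     ]] [[0.48819065 0.20758548 0.009     ]]
pocket [[ 0.56539991 -0.02434265  0.03      ]] [[ 0.56164094 -0.02600167  0.03      ]]
boxcorners [[ 0.51067243 -0.05095298  0.03      ]
 [ 0.52010318  0.0349711   0.03      ]
 [ 0.64225005 -0.08874487  0.03      ]]
lid [[ 0.49785446 -0.34001062  0.12      ]
 [ 0.50399632 -0.21922136  0.12      ]]
lid side [[ 0.48920328 -0.3324036   0.12      ]
 [ 0.48419524 -0.17465091  0.12      ]]
```

View pics/crop.png

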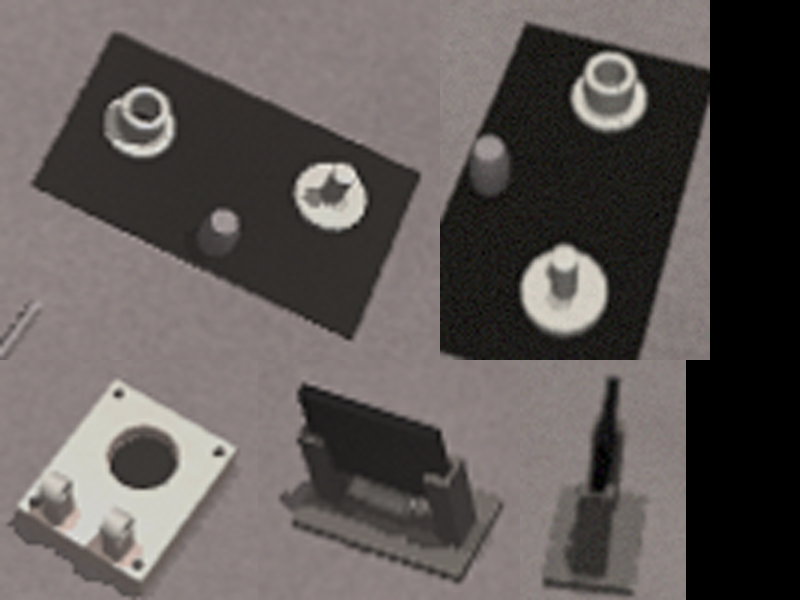

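Crop: on the mat, left is the disc (wide collar, hole), right is the body (thin stub), centre is the objective; this confirms the choice. I'll turn the tool to yaw 90° (tool x = world y, tool y = world x) and go over the box.

Request:
apply_moves --dp '[[0,0,-0.006],[0,0,-0.006],[0,0,-0.006],[0,0,-0.006],[0,0,-0.006],[0,0,-0.006],[0,0,-0.006],[0,0,-0.006],[0,0,-0.006],[0,0,0]]' --twist '[[0,0,-0.139],[0,0,-0.139],[0,0,-0.139],[0,0,-0.139],[0,0,-0.139],[0,0,-0.139],[0,0,-0.139],[0,0,-0.139],[0,0,-0.139],[0,0,0]]' --fingers '[0,0,0,0,0,0,0,0,0,0]'

```text
time: 1.15
position: [0.2025, -0.618, 0.247]
tool_rot: [2.224, 2.218, -0.001]
ft_force: [0.6, 0.2, 0.0]
grip_width: 0.996
grip_force: 0.0
```

Request:
apply_moves --dp '[[0.03,0.03,0],[0.03,0.03,0],[0.03,0.03,0],[0.03,0.03,0],[0.03,0.03,0],[0.03,0.03,0],[0.03,0.03,0],[0.03,0.03,0],[0.03,0.03,0],[0.03,0.03,0]]' --twist '[[0,0,0],[0,0,0],[0,0,0],[0,0,0],[0,0,0],[0,0,0],[0,0,0],[0,0,0],[0,0,0],[0,0,0]]' --fingers '[0,0,0,0,0,0,0,0,0,0]'

```text
time: 2.15
position: [0.5041, -0.3172, 0.246]
tool_rot: [-2.229, -2.213, 0.001]
ft_force: [0.4, -0.1, 0.9]
grip_width: 0.994
grip_force: 0.0
```

```bash
python3 -c "
from h import *
snap('wrist','w_lid.png')"
```

Request:
apply_moves --dp '[[0.047,0.011,0],[0.047,0.011,0],[0.047,0.011,0],[0.047,0.011,0],[0.047,0.011,0],[0.047,0.011,0],[0.047,0.011,0],[0,0,0]]' --twist '[[0,0,0],[0,0,0],[0,0,0],[0,0,0],[0,0,0],[0,0,0],[0,0,0],[0,0,0]]' --fingers '[0.4,0.4,0.4,0.4,0.4,0.4,0.4,0.4]'

```text
time: 3.0
position: [0.5811, 0.0202, 0.2464]
tool_rot: [-2.212, -2.226, -0.006]
ft_force: [-0.4, 0.8, 1.1]
grip_width: 0.599
grip_force: 0.0
```

```bash
python3 -c "
from h import *
s=ctrl.get_state();print(s['position'],s['tool_rot'],s['grip_width'])
C,im=snap('wrist','w_box.png')
import pickle;pickle.dump(s,open('box_st.pkl','wb'))
a=cv2.imread('pics/w_lid.png');b=cv2.imread('pics/w_box.png')
o=cv2.resize(np.hstack([a,b]),(800,300));cv2.imwrite('pics/two.png',o)"
```

```text
[0.58114258 0.02016076 0.24640575] [-2.2116147  -2.22640621 -0.00610066] 0.5994514504594398
```

View pics/two.png

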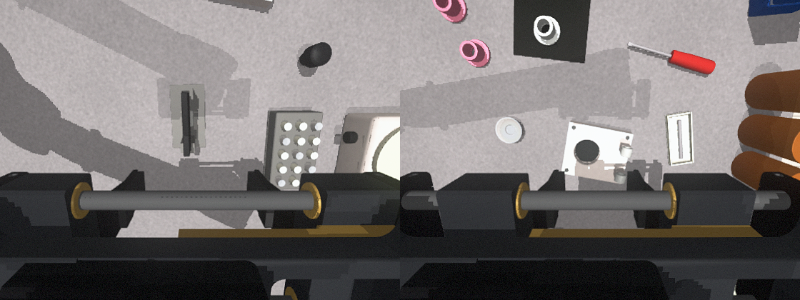

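Left: lid seen edge-on at (187,123), with rack around it. Right: box with pocket at (585,152), and the lower corner close to the gripper. I'll measure the box in an enlarged crop.

Run:
```python
from h import *
import pickle
s=pickle.load(open('box_st.pkl','rb'));C=cam('wrist',s)
im=cv2.imread('pics/w_box.png');g=cv2.cvtColor(im,cv2.COLOR_BGR2GRAY)
x0,y0=220,160;crop=im[160:275,220:345]
cv2.imwrite('pics/boxc.png',cv2.resize(crop,None,fx=5,fy=5,interpolation=cv2.INTER_CUBIC))
# pocket dark blob
m=(g<110).astype(np.uint8)
n,l,st,ce=cv2.connectedComponentsWithStats(m);
for i in range(1,n):
    if st[i,4]>60 and 200<ce[i][0]<360 and 150<ce[i][1]<270: print(st[i],ce[i],plane(C,ce[i],.03)[0])
gl=cv2.imread('pics/w_lid.png');print(gl[120:225:15,255:285:3].max(2)[:, :])
```

```text
[245 196  34  31 812] [261.34482759 210.70689655] [ 0.56362483 -0.01961359  0.03      ]
[[152 151 150 150 146 149 150 147 150 148]
 [ 69  66  60  44 122 112  86 122 144 146]
 [ 59  64  64  45  83  82  84  85 149 146]
 [ 71  62  62  40 127  96 109 104 174 170]
 [122  60  64  50  81  80 114 104 170 172]
 [ 69  77  73  51  65  64 102 110 169 169]
 [171  66  72  62  75 105 110 116 112 196]]
```

View pics/boxc.png

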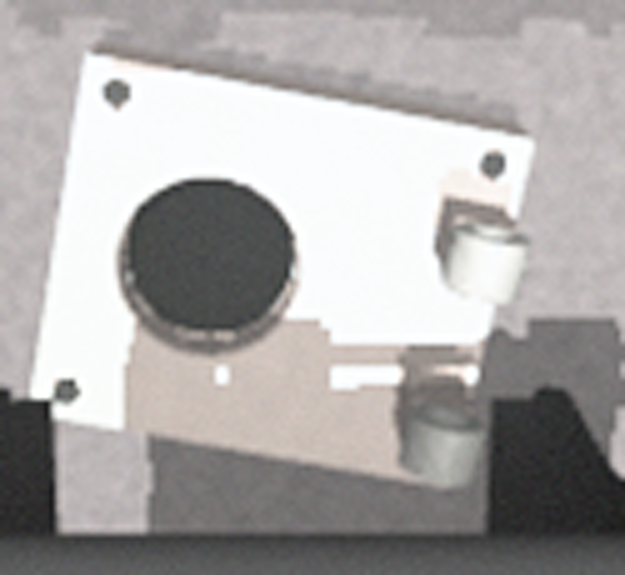

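Run:
```python
from h import *
import pickle
s=pickle.load(open('box_st.pkl','rb'));C=cam('wrist',s)
f=lambda p:np.c_[220+(np.array(p)[:,0]+.5)/5-.5,160+(np.array(p)[:,1]+.5)/5-.5]
P=plane(C,f([(208,265.5),(117,92),(492,164),(66,391),(88,53),(534,138)]),.03)
print(P);v=lambda a,b:np.degrees(np.arctan2(*(P[b]-P[a])[1::-1]))
print('yaw x',v(1,2),v(4,5),'yaw y',v(3,1)-90, 'len',np.linalg.norm(P[5]-P[4]),np.linalg.norm(P[2]-P[1]),np.linalg.norm(P[1]-P[3]))
K=plane(C,f([(487,262),(442,447)]),.079);print('knuck',K,np.degrees(np.arctan2(*(K[0]-K[1])[1::-1]))-90)
S=cam('scene')
print('objective',plane(S,(369,257),.003),plane(cam('side'),(257,332),.003))
```

```text
[[ 0.5633987  -0.02264029  0.03      ]
 [ 0.53781323  0.02831485  0.03      ]
 [ 0.64522445  0.0081894   0.03      ]
 [ 0.52061222 -0.06199903  0.03      ]
 [ 0.52987076  0.03931989  0.03      ]
 [ 0.65690504  0.01585095  0.03      ]]
yaw x -10.61236262544889 -10.467083899634346 yaw y -10.783294250928435 len 0.12918397732415526 0.10928039514350227 0.09193733052778945
knuck [[ 0.63740143 -0.00757345  0.079     ]
 [ 0.62771242 -0.05886642  0.079     ]] -10.696877065421276
objective [[0.55734293 0.28496359 0.003     ]] [[0.54964734 0.28568527 0.003     ]]
```

Box yaw is -10.6°, pocket (0.5635,-0.0227). Now over the lens body.

Request:
apply_moves --dp '[[0.046,-0.011,0.005],[0.046,-0.011,0.005],[0.046,-0.011,0.005],[0.046,-0.011,0.005],[0.046,-0.011,0.005],[0.046,-0.011,0.005],[0.046,-0.011,0.005],[0.043,-0.012,0.005],[0,0,0]]' --twist '[[0,0,0],[0,0,0],[0,0,0],[0,0,0],[0,0,0],[0,0,0],[0,0,0],[0,0,0],[0,0,0]]' --fingers '[0.4,0.4,0.4,0.4,0.4,0.4,0.4,0.4,0.4]'

```text
time: 3.95
position: [0.4886, 0.3816, 0.2052]
tool_rot: [-2.213, -2.223, 0.001]
ft_force: [-0.1, 0.6, -0.1]
grip_width: 0.599
grip_force: 0.0
```

```bash
cat > find.py <<'E'
from h import *
import sys
def find(name,topz,flz,xy,fn):
    s=ctrl.get_state();C,im=snap('wrist',fn);print('tcp',s['position'].round(4),'yaw',np.degrees(R.from_rotvec(s['tool_rot']).as_euler('xyz')).round(2))
    u=proj(C,[xy[0],xy[1],flz])[0];print('expected px',u)
    m=(im.min(2)>105).astype(np.uint8)
    n,l,st,ce=cv2.connectedComponentsWithStats(m)
    for i in range(1,n):
        if st[i,4]>250 and np.hypot(*(ce[i]-u))<60:
            h=cv2.convexHull(np.argwhere(l==i)[:,::-1].astype(np.int32));(a,b)=cv2.minEnclosingCircle(h);e=cv2.fitEllipse(h)
            print(st[i],'circ',a,b,plane(C,a,flz)[0].round(4),'ell',e,plane(C,e[0],flz)[0].round(4))
    u=u.astype(int);k=im[max(0,u[1]-50):u[1]+50,u[0]-60:u[0]+60,::-1]
    cv2.imwrite('pics/c_'+fn,cv2.resize(k,None,fx=5,fy=5,interpolation=cv2.INTER_CUBIC));print('crop origin',u[0]-60,max(0,u[1]-50))
E
python3 -c "
from find import *
find('body',.047,.011,(.49,.349),'w_body.png')"
```

```text
tcp [0.4886 0.3816 0.2052] yaw [-179.77   -0.18   90.26]
expected px [275.05082019 209.67994384]
[ 258  193   37   35 1026] circ (275.89361572265625, 210.36170959472656) 18.259859085083008 [0.4912 0.348  0.011 ] ell ((275.876220703125, 210.14035034179688), (35.38398742675781, 36.45143508911133), 85.71525573730469) [0.4911 0.3483 0.011 ]
crop origin 215 159
```

View pics/c_w_body.png

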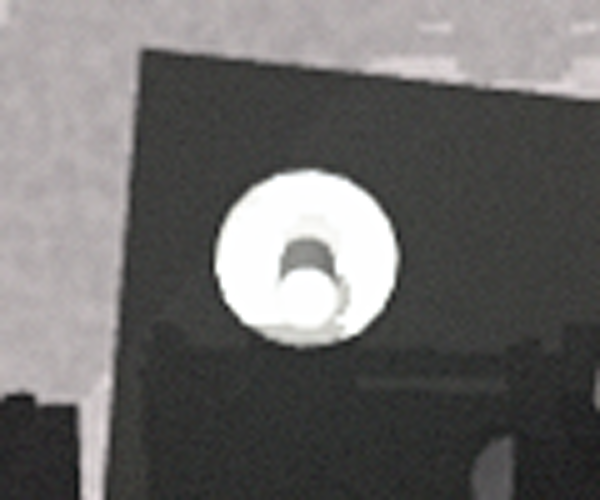

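The body (flange and stub) is at (0.491,0.348). Descending and gripping the stub.

Request:
apply_moves --dp '[[-0.016,0.001,0.0],[-0.0175,0.0016,0.04],[0,0,0.045],[0,0,0.045],[0,0,0.035],[0,0,0.018],[0,0,0],[0,0,0],[0,0,0],[0,0,0]]' --twist '[[0,0,0],[0,0,0],[0,0,0],[0,0,0],[0,0,0],[0,0,0],[0,0,0],[0,0,0],[0,0,0],[0,0,0]]' --fingers '[0.4,0.4,0.4,0.4,0.4,0.4,0.4,1,1,1]' --newtons 20

```text
time: 5.0
position: [0.4972, 0.3428, 0.0254]
tool_rot: [2.224, 2.217, 0.005]
ft_force: [-0.1, -0.5, 0.1]
grip_width: 0.413
grip_force: 0.0
```

Request:
apply_moves --dp '[[0,0,0],[0,0,0],[0,0,0],[0,0,0]]' --twist '[[0,0,0],[0,0,0],[0,0,0],[0,0,0]]' --fingers '[1,1,1,1]'

```text
time: 5.4
position: [0.4959, 0.342, 0.0235]
tool_rot: [2.225, 2.218, -0.0]
ft_force: [0.6, 0.4, 0.7]
grip_width: 0.058
grip_force: 0.0
```

Run:
```python
from h import *
s=ctrl.get_state();print(s['position'],s['grip_width'],s['grip_force'])
S,a=snap('scene','s1.png');D,b=snap('side','d1.png');W,w=snap('wrist','w1.png')
f=lambda i,r:cv2.resize(i[r[1]:r[3],r[0]:r[2],::-1],(400,300),interpolation=cv2.INTER_CUBIC)
o=np.vstack([np.hstack([f(a,(360,190,440,250)),f(b,(220,310,340,400))]),np.hstack([f(w,(0,0,560,420)),f(w,(160,120,400,300))])])
cv2.imwrite('pics/miss.png',o)
```

```text
[0.49591399 0.3419528  0.02346679] 0.05775415333267034 0.0
```

View pics/miss.png

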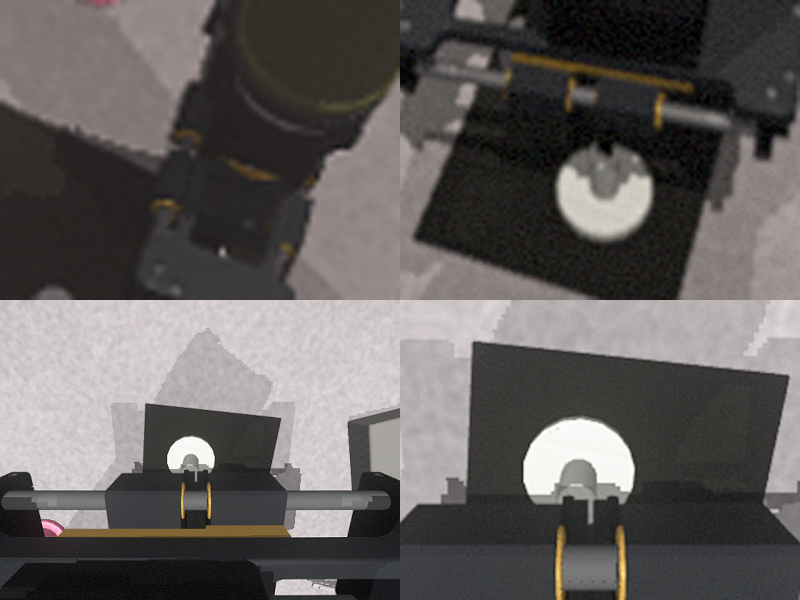

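Run:
```python
from h import *
s=ctrl.get_state();print(s['position'],s['tool_rot'],s['grip_width'],s['grip_force'],s['time'])
W=cam('wrist',s);D=cam('side')
def tri(A,a,B,b):
    w1=rays(A,a)[0];w2=rays(B,b)[0]
    t=np.linalg.lstsq(np.c_[w1,-w2],B[1]-A[1],rcond=None)[0]
    p=A[1]+w1*t[0];q=B[1]+w2*t[1];return p,q
print('tip',tri(W,(274,238),D,(281.5,354.5)))
p=s['position']
for n,P in (('tcp',p),('body0',[.4912,.348,.003]),('fl',[.4912,.348,.011]),('stubtop',[.4912,.348,.047]),('stub+y',[.4912,.356,.047])):
    print(n,proj(W,P),'side',proj(D,P),'crop',(proj(D,P)-[220,310])/.3, (proj(W,P)-[160,120])/.6+[400,300])
w=cv2.imread('pics/w1.png');g=cv2.cvtColor(w,cv2.COLOR_BGR2GRAY);print(g[210:262:3,248:292:2])
d=cv2.cvtColor(cv2.imread('pics/d1.png'),cv2.COLOR_BGR2GRAY);print(d[340:386:2,262:302:2])
```

```text
[0.49589433 0.34190816 0.02333001] [ 2.22474612e+00  2.21811486e+00 -3.14720603e-04] 0.011460399922657755 0.0 5.55
tip (array([0.49635093, 0.35011726, 0.04718975]), array([0.49016611, 0.34617544, 0.04869497]))
tcp [[273.36017403 236.81773939]] side [[278.68076493 359.15328638]] crop [[195.60254976 163.84428793]] [[588.93362338 494.69623232]]
body0 [[267.24511974 219.98038469]] side [[280.55800412 368.69269401]] crop [[201.86001372 195.64231336]] [[578.74186623 466.63397449]]
fl [[267.00994115 223.20103725]] side [[280.58013078 366.43929172]] crop [[201.93376927 188.13097239]] [[578.34990192 472.00172875]]
stubtop [[265.70157934 241.12057756]] side [[280.68379415 355.88270283]] crop [[202.27931383 152.94234276]] [[576.1692989  501.86762927]]
stub+y [[265.56401293 228.90094712]] side [[279.73434847 360.23463102]] crop [[199.11449488 167.44877006]] [[575.94002155 481.50157854]]
[[248 247 249 249 249 249 249 249 249 250 248 247 247 247 246 246 245 246
  246 246 247 247]
 [247 247 247 247 247 248 248 248 249 250 250 250 250 250 249 249 249 248
  248 248 246 246]
 [248 248 247 248 247 248 
[... 2718 characters left out ...]
 194  52
   34  27]
 [ 24  25  41 193 202 198 199 207 205 180 183 196 208 202 200 203 183  38
   24  26]
 [ 30  32  26 141 205 202 201 201 203 204 208 206 203 200 205 205 134  28
   30  24]
 [ 20  35  23  69 187 206 202 203 200 203 202 200 204 203 204 176  67  32
   26  24]
 [ 24  25  17  29 101 187 205 204 204 203 203 200 195 204 185 109  32  27
   26  28]
 [ 27  34  37  30  31 100 166 196 202 205 205 200 194 162 102  35  29  26
   28  27]
 [ 31  28  33  24  25  34  90 114 143 163 165 145 118  74  30  30  25  28
   16  32]
 [ 29  26  32  28  26  33  30  36  62  76  75  56  43  29  27  36  27  29
   25  25]
 [ 32  29  31  28  30  27  36  33  20  35  24  27  25  24  27  21  32  37
   29  29]]
```

The fingers shut just above and in front of the stub: side and wrist rays put the real tips at z≈0.047–0.05, well above the reported TCP, and the reading I started from hadn't settled. I'll open, re-centre and go lower. Opened past the flange width, they can't hit anything even if the reported TCP is right.

Request:
apply_moves --dp '[[0,0,0],[0,0,0],[0,0,0],[0,0,0],[0,0,0],[0,0,0],[0.003,-0.002,0],[0.0031,-0.0027,0],[0,0,0],[0,0,0]]' --twist '[[0,0,0],[0,0,0],[0,0,0],[0,0,0],[0,0,0],[0,0,0],[0,0,0],[0,0,0],[0,0,0],[0,0,0]]' --fingers '[0.25,0.25,0.25,0.25,0.25,0.25,0.25,0.25,0.25,0.25]'

```text
time: 6.55
position: [0.491, 0.3484, 0.0234]
tool_rot: [2.224, 2.219, -0.0]
ft_force: [0.3, 0.1, -0.2]
grip_width: 0.74
grip_force: 0.0
```

Run:
```python
from h import *
s=ctrl.get_state();print(s['position'],s['grip_width'],s['ft_force'])
W,w=snap('wrist','w2.png');D,d=snap('side','d2.png')
f=lambda i,r:cv2.resize(i[r[1]:r[3],r[0]:r[2],::-1],(400,300),interpolation=cv2.INTER_CUBIC)
cv2.imwrite('pics/two2.png',np.hstack([f(w,(160,120,400,300)),f(d,(220,310,340,400))]))
print(proj(W,s['position']),proj(D,s['position']))
```

```text
[0.49099926 0.34835302 0.0234405 ] 0.7402424141916482 [ 0.25728476  0.11418242 -0.15683241]
[[273.36043138 236.81765905]] [[280.68787261 363.08080542]]
```

View pics/two2.png

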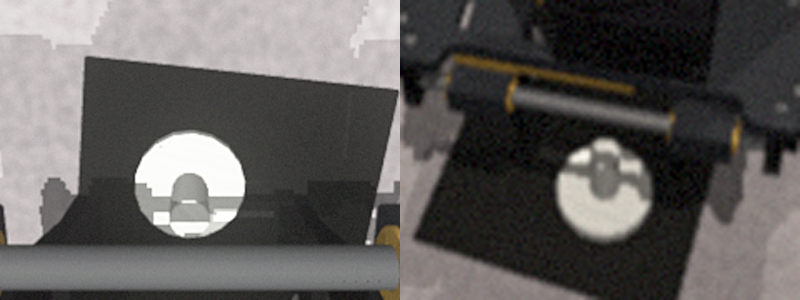

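The stub is now centred under the open gripper and no finger is near the flange. Going down by 13 mm and closing gently.

Request:
apply_moves --dp '[[0,0,0.007],[0,0,0.0065],[0,0,0],[0,0,0],[0,0,0],[0,0,0],[0,0,0],[0,0,0],[0,0,0],[0,0,0]]' --twist '[[0,0,0],[0,0,0],[0,0,0],[0,0,0],[0,0,0],[0,0,0],[0,0,0],[0,0,0],[0,0,0],[0,0,0]]' --fingers '[0.25,0.25,0.25,1,1,1,1,1,1,1]' --newtons 10

```text
time: 7.65
position: [0.4913, 0.3481, 0.01]
tool_rot: [2.225, 2.218, 0.0]
ft_force: [0.2, -0.1, -0.2]
grip_width: 0.199
grip_force: 0.0
```

Request:
apply_moves --dp '[[0,0,0],[0,0,0],[0,0,0],[0,0,0]]' --twist '[[0,0,0],[0,0,0],[0,0,0],[0,0,0]]' --fingers '[1,1,1,1]' --newtons 20

```text
time: 8.05
position: [0.4911, 0.3481, 0.0099]
tool_rot: [-2.225, -2.218, 0.0]
ft_force: [0.3, -0.2, -0.3]
grip_width: 0.17
grip_force: 20.0
```

Request:
apply_moves --dp '[[0,0,-0.02],[0,0,-0.04],[0,0,-0.04],[-0.03,0.006,0],[-0.045,0.009,0],[-0.045,0.009,0],[-0.045,0.009,0],[-0.045,0.009,0],[-0.045,0.009,0],[-0.04,0.009,0]]' --twist '[[0,0,0],[0,0,0],[0,0,0],[0,0,0],[0,0,0],[0,0,0],[0,0,0],[0,0,0],[0,0,0],[0,0,0]]' --fingers '[1,1,1,1,1,1,1,1,1,1]'

```text
time: 9.05
position: [0.5505, 0.0499, 0.1098]
tool_rot: [2.226, 2.216, -0.001]
ft_force: [1.3, 0.4, -0.1]
grip_width: 0.168
grip_force: 20.0
```

Request:
apply_moves --dp '[[-0.035,0.007,0],[-0.025,0.004,0],[-0.016,0.001,0],[0,0,0],[0,0,0],[0,0,0],[0,0,0]]' --twist '[[0,0,0],[0,0,0],[0,0,0],[0,0,0],[0,0,0],[0,0,0],[0,0,0]]' --fingers '[1,1,1,1,1,1,1]'

```text
time: 9.75
position: [0.562, -0.0211, 0.1101]
tool_rot: [-2.221, -2.221, -0.001]
ft_force: [0.2, 0.4, -1.0]
grip_width: 0.17
grip_force: 20.0
```

```bash
cat > chk.py <<'E'
from h import *
def chk(tag):
    s=ctrl.get_state();print(s['position'].round(4),R.from_rotvec(s['tool_rot']).as_euler('xyz',degrees=True).round(2),s['grip_width'])
    out=[]
    for n in('scene','side','wrist'):
        C,im=snap(n,tag+n+'.png');out.append((C,im))
    return s,out
def crop(im,r,wh):return cv2.resize(im[r[1]:r[3],r[0]:r[2],::-1],wh,interpolation=cv2.INTER_CUBIC)
E
python3 - <<'E'
from chk import *
s,o=chk('p1');W=o[2][0];p=s['position']
print('pocket rim ctr',proj(W,[.5635,-.0227,.03]))
im=o[2][1];f=proj(W,[p[0],p[1],p[2]]);print('body flange exp',proj(W,[p[0],p[1],p[2]+.001]))
cv2.imwrite('pics/p1c.png',np.vstack([crop(im,(200,150,360,270),(400,300)),crop(o[1][1],(230,160,330,235),(400,300))]))
E
```

```text
[ 0.562  -0.0211  0.1101] [ 1.7999e+02 -2.0000e-02  9.0000e+01] 0.16957671907848546
pocket rim ctr [[274.87125134 208.49484988]]
body flange exp [[273.25452169 236.28279439]]
```

View pics/p1c.png

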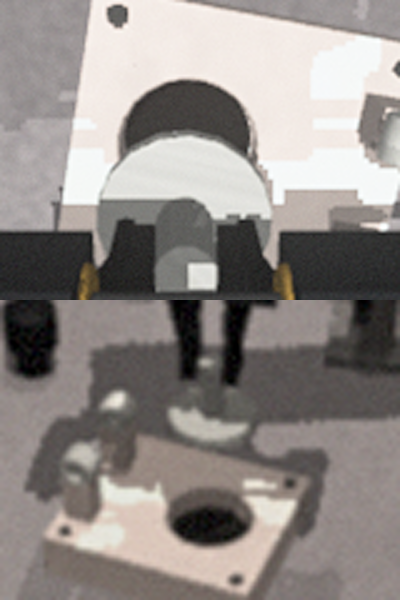

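The body is held straight, with its flange centre under the TCP at (274,237); the pocket is visible at (274,208), consistent with my estimate. Lowering.

Request:
apply_moves --dp '[[-0.0014,0.0014,0.02],[0,0,0.025],[0,0,0.015],[0,0,0.005],[0,0,0],[0,0,0],[0,0,0]]' --twist '[[0,0,0],[0,0,0],[0,0,0],[0,0,0],[0,0,0],[0,0,0],[0,0,0]]' --fingers '[1,1,1,1,1,1,1]'

```text
time: 10.6
position: [0.5645, -0.0245, 0.0461]
tool_rot: [2.224, 2.217, 0.002]
ft_force: [0.4, 0.1, -0.7]
grip_width: 0.17
grip_force: 20.0
```

Request:
apply_moves --dp '[[0.002,-0.001,0],[0,0,0.004],[0,0,0.004],[0,0,0],[0,0,0]]' --twist '[[0,0,0],[0,0,0],[0,0,0],[0,0,0],[0,0,0]]' --fingers '[1,1,1,1,1]'

```text
time: 11.1
position: [0.5624, -0.0226, 0.0367]
tool_rot: [-2.225, -2.218, 0.001]
ft_force: [0.5, 1.0, -1.2]
grip_width: 0.17
grip_force: 20.0
```

Request:
apply_moves --dp '[[0,0.001,0],[0,0,0.004],[0,0,0.004],[0,0,0.004],[0,0,0],[0,0,0]]' --twist '[[0,0,0],[0,0,0],[0,0,0],[0,0,0],[0,0,0],[0,0,0]]' --fingers '[1,1,1,1,1,1]'

```text
time: 11.7
position: [0.5634, -0.0225, 0.0247]
tool_rot: [-2.224, -2.218, 0.0]
ft_force: [-0.0, -0.6, -1.4]
grip_width: 0.171
grip_force: 20.0
```

Free in the pocket (no force, 4 mm to go). Last bit, then release.

Request:
apply_moves --dp '[[0,0,0.002],[0,0,0.0015],[0,0,0],[0,0,0],[0,0,0],[0,0,0],[0,0,0],[0,0,0],[0,0,0]]' --twist '[[0,0,0],[0,0,0],[0,0,0],[0,0,0],[0,0,0],[0,0,0],[0,0,0],[0,0,0],[0,0,0]]' --fingers '[1,1,1,1,0.6,0.5,0.4,0.4,0.4]'

```text
time: 12.6
position: [0.5636, -0.0226, 0.0215]
tool_rot: [2.225, 2.218, 0.0]
ft_force: [0.0, 0.8, -0.2]
grip_width: 0.533
grip_force: 0.0
```

Request:
apply_moves --dp '[[0,0,-0.03],[0,0,-0.04],[0.02,-0.004,-0.04],[0.04,-0.01,-0.04],[0.04,-0.012,-0.03],[0.04,-0.012,0],[0.04,-0.012,0],[0.04,-0.012,0],[0.03,-0.012,0],[0.013,0,0]]' --twist '[[0,0,0],[0,0,0],[0,0,0],[0,0,0],[0,0,0],[0,0,0],[0,0,0],[0,0,0],[0,0,0],[0,0,0]]' --fingers '[0.3,0.3,0.3,0.3,0.3,0.3,0.3,0.3,0.3,0.3]'

```text
time: 13.6
position: [0.4894, 0.2388, 0.196]
tool_rot: [-2.217, -2.225, -0.001]
ft_force: [0.3, -1.0, 1.0]
grip_width: 0.699
grip_force: 0.0
```

Request:
apply_moves --dp '[[0,0,0],[0,0,0],[0,0,0]]' --twist '[[0,0,0],[0,0,0],[0,0,0]]' --fingers '[0.3,0.3,0.3]'

```text
time: 13.9
position: [0.4926, 0.2326, 0.1952]
tool_rot: [2.227, 2.215, -0.001]
ft_force: [0.2, 0.6, -0.0]
grip_width: 0.697
grip_force: 0.0
```

Run:
```python
from find import *
find('disc',.035,.009,(.490,.2065),'w_disc.png')
# check the body seating: bright flange in the pocket, scene+side at z .022
for n in('scene','side'):
    C,im=snap(n,'seat_'+n+'.png');u=proj(C,[.5635,-.0227,.022])[0];st=proj(C,[.5635,-.0227,.058])[0];print(n,u,st)
    g=im.min(2);a,b=u.astype(int);print(g[b-14:b+12,a-16:a+18:2])
```

```text
tcp [0.4926 0.2326 0.1952] yaw [-1.7999e+02  5.0000e-02  8.9690e+01]
expected px [271.77532351 206.0589695 ]
[252 187  38  37 970] circ (270.6965637207031, 204.92413330078125) 18.719463348388672 [0.4886 0.2081 0.009 ] ell ((270.7412414550781, 205.0253448486328), (36.28186798095703, 37.381832122802734), 86.31980895996094) [0.4886 0.2079 0.009 ]
crop origin 211 156
scene [263.86065061 216.98541355] [263.66422039 210.81256852]
[[136 141 206 210 209 211 212 212 208 210 123 105  86  88  88  87  87]
 [136 154 215 210 209 210 211 209 209 193 127 127 107  88  87  86  89]
 [136 184 213 210 209 210 210 210 209 205 124 129 127  96  89  88  89]
 [145 210 213 213 211 209 210 211 209 214 123 129 129 120  92  86  88]
 [172 216 214 213 212 209 211 212 212 217 179 129 129 130 122  92  88]
 [208 214 216 214 213 211 216 201 172 186 190 129 129 132 132 122  91]
 [215 214 215 213 213 216 167 118  98 108 131 129 130 131 132 132 118]
 [214 215 214 213 215 192 100  94 179 108  83 107 131 131 132 132 130]
 [214 213 213 212 214 128 100 189 210 193 137  85 119 132 131 131 132]
 [214 214 214 216 185 103 196 210
[... 2382 characters left out ...]
  5  21  16   6 124 183 142 108 162 158 164 161 137 136 139]
 [236 149   6  12  22   9 104 153 125 118 130 131 134 136 135 139 140]
 [236 154  13   0  23   4  83 136 121 127 127 129 134 138 137 136 138]
 [223 145  19  12  13  19  82 136 130 132 136 129 136 144 143 140 137]
 [171 134  33  16   2   9  90 143 141 140 139 134 135 140 139 140 131]
 [142 139  41   3   0   2  88 142 141 138 138 139 134 140 139 135 104]
 [136 143  65  10  18   9  76 139 144 141 134 139 138 138 144 137  95]
 [139 147  75   1   0   1  73 143 143 140 139 140 142 142 142 139  80]
 [110 126  75  13  15  14  76 145 140 139 138 140 139 140 140 124  84]
 [ 86  99  62   0   0  11  81 141 140 140 141 137 133 138 141 101  79]]
```

The body sits upright in the pocket. Disc is at (0.4886,0.208); descending to it.

Request:
apply_moves --dp '[[-0.012,-0.002,0.01],[-0.0126,-0.002,0.035],[0,0,0.04],[0,0,0.04],[0,0,0.03],[0,0,0.015],[0,0,0.005],[0,0,0],[0,0,0],[0,0,0]]' --twist '[[0,0,0],[0,0,0],[0,0,0],[0,0,0],[0,0,0],[0,0,0],[0,0,0],[0,0,0],[0,0,0],[0,0,0]]' --fingers '[0.3,0.3,0.3,0.3,0.3,0.3,0.3,0.3,0.3,0.3]'

```text
time: 15.05
position: [0.4892, 0.2102, 0.0219]
tool_rot: [2.224, 2.217, 0.004]
ft_force: [-0.7, 0.3, 1.0]
grip_width: 0.7
grip_force: 0.0
```

Request:
apply_moves --dp '[[-0.0022,-0.0006,0.01],[0,0,0.008],[0,0,0.006],[0,0,0],[0,0,0],[0,0,0]]' --twist '[[0,0,0],[0,0,0],[0,0,0],[0,0,0],[0,0,0],[0,0,0]]' --fingers '[0.3,0.3,0.3,0.3,0.3,0.3]'

```text
time: 15.65
position: [0.4874, 0.2078, -0.0035]
tool_rot: [2.225, 2.218, 0.0]
ft_force: [0.1, 0.0, -0.7]
grip_width: 0.698
grip_force: 0.0
```

Request:
apply_moves --dp '[[0,0.0012,0],[0,0,0],[0,0,0],[0,0,0],[0,0,0],[0,0,0],[0,0,0],[0,0,0]]' --twist '[[0,0,0],[0,0,0],[0,0,0],[0,0,0],[0,0,0],[0,0,0],[0,0,0],[0,0,0]]' --fingers '[0.3,1,1,1,1,1,1,1]' --newtons 15

```text
time: 16.45
position: [0.4884, 0.2075, -0.0036]
tool_rot: [2.225, 2.218, -0.0]
ft_force: [-0.9, -0.2, 0.6]
grip_width: 0.377
grip_force: 15.0
```

Request:
apply_moves --dp '[[0,0,-0.02],[0,0,-0.04],[0,0,-0.04],[-0.02,0.007,-0.02],[-0.04,0.013,0],[-0.045,0.014,0],[-0.045,0.014,0],[-0.04,0.013,0],[-0.025,0.01,0],[-0.0155,0.004,0]]' --twist '[[0,0,0],[0,0,0],[0,0,0],[0,0,0],[0,0,0],[0,0,0],[0,0,0],[0,0,0],[0,0,0],[0,0,0]]' --fingers '[1,1,1,1,1,1,1,1,1,1]'

```text
time: 17.45
position: [0.5632, -0.0264, 0.1161]
tool_rot: [2.229, 2.214, -0.001]
ft_force: [0.3, 0.3, -0.3]
grip_width: 0.381
grip_force: 15.0
```

Request:
apply_moves --dp '[[0,0,0],[0,0,0],[0,0,0]]' --twist '[[0,0,0],[0,0,0],[0,0,0]]' --fingers '[1,1,1]'

```text
time: 17.75
position: [0.5623, -0.0205, 0.1165]
tool_rot: [-2.22, -2.222, -0.001]
ft_force: [-0.5, -0.2, -0.9]
grip_width: 0.378
grip_force: 15.0
```

Request:
apply_moves --dp '[[-0.0023,0.0012,0.015],[0,0,0.02],[0,0,0.015],[0,0,0.007],[0,0,0.002],[0,0,0],[0,0,0],[0,0,0]]' --twist '[[0,0,0],[0,0,0],[0,0,0],[0,0,0],[0,0,0],[0,0,0],[0,0,0],[0,0,0]]' --fingers '[1,1,1,1,1,1,1,1]'

```text
time: 18.55
position: [0.5646, -0.0255, 0.0582]
tool_rot: [2.224, 2.217, 0.001]
ft_force: [-1.3, -0.2, -0.3]
grip_width: 0.382
grip_force: 15.0
```

Request:
apply_moves --dp '[[0.0023,-0.001,0],[0,0,0],[0,0,0]]' --twist '[[0,0,0],[0,0,0],[0,0,0]]' --fingers '[1,1,1]'

```text
time: 18.85
position: [0.563, -0.023, 0.0576]
tool_rot: [2.224, 2.218, 0.0]
ft_force: [-0.2, 0.4, -0.8]
grip_width: 0.381
grip_force: 15.0
```

Run:
```python
from chk import *
s,o=chk('d1')
W=o[2][0];print('stubtop px',proj(W,[.5635,-.0227,.058]),'disc ctr top',proj(W,s['position']+[0,0.0005,.0066+.032]))
cv2.imwrite('pics/d1c.png',np.hstack([crop(o[2][1],(200,150,360,270),(400,300)),crop(o[1][1],(240,170,320,230),(400,300))]))
```

```text
[ 0.563  -0.023   0.0576] [1.7998e+02 1.0000e-02 8.9850e+01] 0.3808049233032561
stubtop px [[274.06584237 236.42810811]] disc ctr top [[273.3521476 259.5936202]]
```

Request:
apply_moves --dp '[[0,0.0003,0.004],[0,0,0.004],[0,0,0.005],[0,0,0],[0,0,0]]' --twist '[[0,0,0],[0,0,0],[0,0,0],[0,0,0],[0,0,0]]' --fingers '[1,1,1,1,1]'

```text
time: 19.5
position: [0.5631, -0.0231, 0.0441]
tool_rot: [-2.224, -2.218, 0.001]
ft_force: [-0.3, -0.5, -0.0]
grip_width: 0.38
grip_force: 15.0
```

The disc is threaded on the stub (underside ~51 mm, no force). On down.

Request:
apply_moves --dp '[[0,0,0.008],[0,0,0.007],[0,0,0.005],[0,0,0.003],[0,0,0],[0,0,0]]' --twist '[[0,0,0],[0,0,0],[0,0,0],[0,0,0],[0,0,0],[0,0,0]]' --fingers '[1,1,1,1,1,1]'

```text
time: 20.1
position: [0.5633, -0.0231, 0.0214]
tool_rot: [2.225, 2.218, 0.0]
ft_force: [0.0, 0.3, -1.3]
grip_width: 0.38
grip_force: 15.0
```

Request:
apply_moves --dp '[[0,0,0.003],[0,0,0.001],[0,0,0],[0,0,0]]' --twist '[[0,0,0],[0,0,0],[0,0,0],[0,0,0]]' --fingers '[1,1,1,1]'

```text
time: 20.5
position: [0.5633, -0.0232, 0.0174]
tool_rot: [2.225, 2.218, -0.0]
ft_force: [-0.1, -0.6, -0.3]
grip_width: 0.379
grip_force: 15.0
```

Request:
apply_moves --dp '[[0,0,0.0015],[0,0,0],[0,0,0],[0,0,0],[0,0,0],[0,0,0],[0,0,0]]' --twist '[[0,0,0],[0,0,0],[0,0,0],[0,0,0],[0,0,0],[0,0,0],[0,0,0]]' --fingers '[1,1,0.5,0.4,0.35,0.35,0.35]'

```text
time: 21.2
position: [0.5633, -0.0232, 0.016]
tool_rot: [2.225, 2.218, -0.0]
ft_force: [-0.2, -0.7, -0.3]
grip_width: 0.636
grip_force: 0.0
```

Request:
apply_moves --dp '[[0,0,-0.02],[0,0,-0.04],[0,0,-0.04],[0.01,0.01,-0.04],[0.02,0.015,-0.035],[0.03,0.015,-0.01],[0,0,0],[0,0,0],[0,0,0]]' --twist '[[0,0,0],[0,0,0],[0,0,0],[0,0,0],[0,0,0],[0,0,0],[0,0,0],[0,0,0],[0,0,0]]' --fingers '[0.35,0.35,0.35,0.35,0.35,0.35,0.35,0.35,0.35]'

```text
time: 22.1
position: [0.6027, 0.0354, 0.1999]
tool_rot: [-2.226, -2.217, 0.003]
ft_force: [0.1, -0.3, -0.2]
grip_width: 0.65
grip_force: 0.0
```

Run:
```python
from chk import *
s,o=chk('k1');W=o[2][0]
print('pocket .022',proj(W,[.5635,-.0227,.028]),'stubtop',proj(W,[.5635,-.0227,.058]),'knuckles est',proj(W,[[.637,-.0076,.079],[.6277,-.0589,.079]]))
P=lambda x,y,z:np.array([.5834,-.0265,0])+R.from_euler('z',-10.6,degrees=True).apply([x,y,z])
for q in [(.054,.0265,.079),(.054,-.0265,.079),(.065,.055,.03),(-.065,.055,.03)]: print(q,proj(W,P(*q)))
a=crop(o[2][1],(215,130,365,280),(400,400));b=crop(o[1][1],(240,175,320,255),(400,400));c=cv2.resize(cv2.imread('pics/w_lid.png')[110:240,215:345],(200,200),interpolation=cv2.INTER_CUBIC)
l=cv2.resize(cv2.imread('pics/scene0.png')[130:190,160:220],(200,200),interpolation=cv2.INTER_CUBIC);l2=cv2.resize(cv2.imread('pics/side0.png')[112:182,295:365],(200,200),interpolation=cv2.INTER_CUBIC)
z=np.zeros((200,200,3),np.uint8)
cv2.imwrite('pics/k1c.png',np.vstack([np.hstack([a,b]),np.hstack([c,l,l2,z])]))
```

```text
[0.6027 0.0354 0.1999] [-1.7989e+02  6.0000e-02  8.9770e+01] 0.6497449637899899
pocket .022 [[244.44326672 231.90950255]] stubtop [[242.02489994 240.15638284]] knuckles est [[303.70109725 234.25537161]
 [294.9395731  274.75501532]]
(0.054, 0.0265, 0.079) [[307.43549911 236.52204826]]
(0.054, -0.0265, 0.079) [[298.15715523 277.44616853]]
(0.065, 0.055, 0.03) [[316.21411162 204.05450285]]
(-0.065, 0.055, 0.03) [[216.00712574 186.21658992]]
```

View pics/k1c.png

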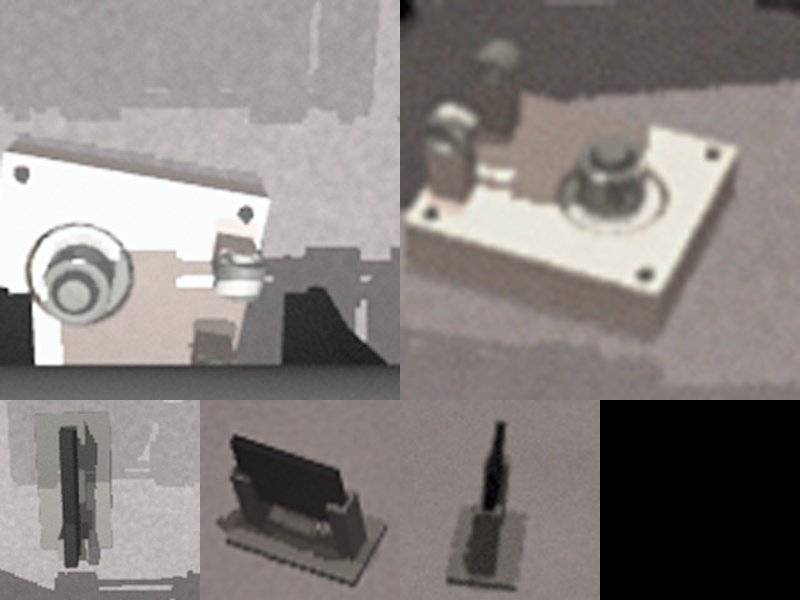

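The disc lies flat in the pocket around the stub (wrist crop 75,275; side crop 612,190). Knuckles: wrist crop 240,272 and 215,340. The lid strip is nearly along y. Views are used up, so I continue numerically: over the lid.

Request:
apply_moves --dp '[[-0.02,-0.008,-0.02],[-0.04,-0.014,-0.02],[-0.04,-0.014,-0.01],[-0.04,-0.014,0],[-0.04,-0.014,0],[-0.04,-0.014,0],[-0.04,-0.014,0],[-0.03,-0.009,0],[-0.01,-0.002,0],[0,0,0]]' --twist '[[0,0,0],[0,0,0],[0,0,0],[0,0,0],[0,0,0],[0,0,0],[0,0,0],[0,0,0],[0,0,0],[0,0,0]]' --fingers '[0.3,0.3,0.3,0.3,0.3,0.3,0.3,0.3,0.3,0.3]'

```text
time: 23.25
position: [0.4985, -0.2649, 0.2504]
tool_rot: [-2.229, -2.213, 0.0]
ft_force: [0.2, 1.2, -0.7]
grip_width: 0.7
grip_force: 0.0
```

Request:
apply_moves --dp '[[0,0,0],[0,0,0],[0,0,0],[0,0,0]]' --twist '[[0,0,0],[0,0,0],[0,0,0],[0,0,0]]' --fingers '[0.3,0.3,0.3,0.3]'

```text
time: 23.65
position: [0.5001, -0.2618, 0.2511]
tool_rot: [2.222, 2.22, 0.0]
ft_force: [-0.1, -0.8, -0.0]
grip_width: 0.7
grip_force: 0.0
```

Run:
```python
from chk import *
s=ctrl.get_state();C,im=snap('wrist','L1.png');print(s['position'],R.from_rotvec(s['tool_rot']).as_euler('xyz',degrees=True))
u=proj(C,[[.501,-.2796,.12],[.501,-.23,.12],[.501,-.33,.12]]);print(u)
g=cv2.cvtColor(im,cv2.COLOR_RGB2GRAY);x=int(u[0,0]);np.set_printoptions(linewidth=200)
print(x-30);print(g[int(u[1,1])-14:int(u[2,1])+12:4,x-30:x+32:2])
# knuckles
import pickle
B=np.array([.5834,-.0265]);th=np.radians(-10.6);Q=np.array([[np.cos(th),np.sin(th)],[-np.sin(th),np.cos(th)]])
W=cam('wrist',dict(position=[.6027,.0354,.1999],tool_rot=R.from_euler('xyz',[-179.89,.06,89.77],degrees=True).as_rotvec()))
f=lambda u,v:(215+(u+.5)/2.667-.5,130+(v+.5)/2.667-.5)
print('K',[Q@(plane(W,f(240,r),.068)[0,:2]-B) for r in(265,275)])
W2=cam('wrist',pickle.load(open('box_st.pkl','rb')))
f=lambda u,v:(220+(u+.5)/5-.5,160+(v+.5)/5-.5)
print('K2',[Q@(plane(W2,f(*p),.068)[0,:2]-B) for p in((487,265),(441,447))])
```

```text
[ 0.50005146 -0.2617535   0.25105317] [1.79993286e+02 6.66063245e-03 8.99463046e+01]
[[274.33011839 211.23140323]
 [274.30480535 168.27618861]
 [274.35379208 251.56221082]]
244
[[161 164 165 171 173 173 168 167 167 172 173 164 171 165 163 169 188 187 185 192 190 179 184 185 178 185 190 195 199 188 182]
 [131 131 136 140 146 148 151 149 149 150 145 148 149 150 150 151 149 148 146 150 150 148 140 175 168 169 165 169 165 170 163]
 [148 145 147 148 147 147 149 149 148 149 148 146 151 144 140 144 157 165 160 161 164 162 148 199 194 190 190 199 189 191 201]
 [166 163 164 163 159 166  88  78  81  83  85  78  83  82  80  80 169 178 177 177 175 178 158 198 198 199 194 192 198 203 201]
 [175 180 178 175 179 134 139 156 148 140 141 140 168 180 183 102 135 166 176 176 172 177 150 190 191 187 191 192 199 195 195]
 [176 175 176 175 175 154 145 123  54  46  45  43  66 147 149 114 115 113 178 176 176 175 140 191 189 192 199 202 191 190 200]
 [176 174 174 176 177 158 143 139  47  47  51  50  55 157 162 115 113 112 156 175 176 176 141 205 198 199 201 192 192 200 196]
 [181 177 175 175 174 156 165 130 
[... 2074 characters left out ...]
9 121 117 118 118 115 120 122 122 117 116 122 117]
 [119 119 123 120 115 123 114 105  87  44  50  46  36 101 107 104 119 118 116 121 119 114 118 121 119 120 119 122 117 120 115]
 [119 118 114 118 119 123 118 114  93  44  44  51  36 114 111 116 118 120 116 113 120 119 119 118 115 121 119 116 115 118 119]
 [116 116 120 114 112 117 115 117 110  40  47  50  42 118 123 118 121 114 120 118 113 119 117 118 121 112 110 118 117 120 117]
 [114 118 121 119 118 114 118 114 117 112 118 117 116 119 115 116 112 111 115 115 113 114 114 116 115 118 121 119 117 116 115]]
K [array([0.05072681, 0.03158308]), array([0.05170233, 0.02699022])]
K2 [array([0.05204389, 0.02507875]), array([ 0.05149368, -0.02796529])]
```

Run:
```python
from chk import *
s=ctrl.get_state();C=cam('wrist',s)
im=cv2.imread('pics/L1.png');g=cv2.GaussianBlur(cv2.cvtColor(im,cv2.COLOR_BGR2GRAY),(3,3),0).astype(float)
E=[]
for v in range(176,256):
    r=g[v,250:270];d=np.diff(r)
    k=np.argmin(d[4:14])+4; w=-d[k-1:k+2]; w=np.clip(w,0,None); E.append((250.5+(w*np.arange(k-1,k+2)).sum()/w.sum(),v))
E=np.array(E);p=np.polyfit(E[:,1],E[:,0],1)
for _ in range(3):
    r=abs(np.polyval(p,E[:,1])-E[:,0]);k=r<1;p=np.polyfit(E[k,1],E[k,0],1)
print('inliers',k.sum(),p)
col=g[160:270,261:267].mean(1);d=np.diff(col);print('ends',[160+i+.5 for i in np.argsort(-abs(d))[:8]],d[np.argsort(-abs(d))[:8]])
P=plane(C,[(np.polyval(p,v),v) for v in(173,258.5)],.12);print(P,'yaw',np.degrees(np.arctan2(*(P[0]-P[1])[1::-1]))-90,np.linalg.norm(P[0]-P[1]))
print('centre approx',P.mean(0)+[.005,0,0])
# knuckles in scene & side (static pics)
for n in('scene','side'):
    D=cam(n);b=np.array([.5834,-.0265,0]);Rz=R.from_euler('z',-10.6,degrees=True)
    print(n,[proj(D,b+Rz.apply(q))[0].round(1) for q in([.052,.0265,.079],[.052,-.0265,.079],[.052,.0345,.068],[.052,-.0345,.068],[.041,.0345,.068],[.063,.0345,.068])])
    i=cv2.imread(f'pics/k1{n}.png') 
np.set_printoptions(linewidth=220)
a=cv2.imread('pics/k1side.png').max(2);print(a[178:216:1,242:274:1])
```

```text
inliers 67 [3.07555495e-02 2.52548203e+02]
ends [np.float64(172.5), np.float64(163.5), np.float64(260.5), np.float64(169.5), np.float64(171.5), np.float64(162.5), np.float64(173.5), np.float64(266.5)] [-39.66666667 -27.83333333  26.5         25.83333333 -25.16666667
 -24.         -23.66666667 -22.        ]
[[ 0.48256218 -0.23555063  0.12      ]
 [ 0.48407227 -0.33936181  0.12      ]] yaw 0.8333946424355929 0.10382215822009076
centre approx [ 0.48831722 -0.28745622  0.12      ]
scene [array([256.5, 232.5]), array([239.7, 222.4]), array([259.1, 235.8]), array([237.5, 222.8]), array([261.5, 232.6]), array([256.8, 239. ])]
side [array([249.3, 197.4]), array([258.7, 184.5]), array([248.1, 203. ]), array([260.2, 186.2]), array([252.3, 204.2]), array([243.9, 201.9])]
[[ 50  67  81 ...  89  91  94]
 [ 64  77  84 ...  90  90  90]
 [ 73  82  84 ...  95  91  89]
 ...
 [ 88 110 177 ... 121 110 132]
 [ 94 142 213 ... 120 113 129]
 [122 191 239 ... 136 119 129]]
```

Request:
apply_moves --dp '[[-0.01,-0.004,0.02],[-0.0107,-0.004,0.04],[-0.01,-0.0038,0.035],[0,0,0.01],[0,0,0],[0,0,0],[0,0,0],[0,0,0]]' --twist '[[0,0,-0.0155],[0,0,0],[0,0,0],[0,0,0],[0,0,0],[0,0,0],[0,0,0],[0,0,0]]' --fingers '[0.4,0.4,0.4,0.4,0.4,0.4,0.4,0.4]'

```text
time: 24.5
position: [0.4893, -0.2937, 0.1477]
tool_rot: [2.204, 2.234, 0.001]
ft_force: [0.0, -0.6, 0.0]
grip_width: 0.603
grip_force: 0.0
```

Run:
```python
from chk import *
s=ctrl.get_state();C,im=snap('wrist','L2.png');print(s['position'],R.from_rotvec(s['tool_rot']).as_euler('xyz',degrees=True))
u=proj(C,[[.4883,-.2925,.12],[.4883,-.2425,.12],[.4883,-.3425,.12],[.4833,-.2425,.12],[.4933,-.2425,.12]]);print(u)
g=cv2.cvtColor(im,cv2.COLOR_RGB2GRAY);x=int(u[0,0]);np.set_printoptions(linewidth=220)
print(x-32,int(u[1,1])-24);print(g[int(u[1,1])-24:int(u[0,1])+20:3,x-32:x+34:2])
```

```text
[ 0.48928307 -0.293722    0.14773314] [1.79862652e+02 1.01738790e-01 9.07645025e+01]
[[272.11010238 222.96397728]
 [272.88909734 159.48008916]
 [271.41724096 279.49316195]
 [266.21976141 159.39232808]
 [279.55645531 159.56813971]]
240 135
[[172 166 158 ... 151 155 176]
 [146 148 153 ... 150 155 159]
 [165 149 152 ... 153 156 157]
 ...
 [119 126 114 ... 107 105 117]
 [125 123 107 ... 172 171 193]
 [127 123 112 ... 108 112 123]]
```

Run:
```python
from chk import *
import sys
np.set_printoptions(linewidth=220,threshold=sys.maxsize)
g=cv2.cvtColor(cv2.imread('pics/L2.png'),cv2.COLOR_BGR2GRAY)
print(g[132:246:3,248:298:2])
```

```text
[[167 169 172 171 173 169 170 169 168 171 170 175 172 167 171 170 164 167 173 169 167 171 168 176 179]
 [161 153 161 160 159 164 158 153 151 147 146 147 149 150 148 146 143 146 145 146 152 158 156 154 155]
 [154 154 153 152 153 151 153 148 153 154 151 150 149 153 150 153 149 153 151 152 150 152 151 150 149]
 [148 152 150 153 156 152 150 153 152 152 152 150 149 154 150 147 150 149 153 151 153 151 153 147 151]
 [153 151 151 150 155 150 149 126 128 129 125 127 126 127 125 130 126 125 145 149 150 151 149 146 149]
 [153 154 153 151 150 133  74  78  91  89  87  90  88  85  86  85  87  86  86 136 149 151 149 150 150]
 [153 154 149 154 152 152 150 150 150 151 149 149 151 153 147 149 151 152 149 137 148 149 152 151 149]
 [150 155 152 153 152 153 149 154 132  98  81  70  73  67  75  97 150 153 147 115 125 148 148 147 150]
 [149 153 151 150 148 150 151 151 141  70  44  44  47  50  45  66 144 149 150 118  80 151 150 146 148]
 [148 150 146 149 147 152 150 154 139  54  46  52  45  47  47  61 136 147 151 118  85 127 152 147 148]
 [150 151 151 148 147 145 144 149 136  47  61  57  61  60  59  46 128 
[... 2114 characters left out ...]
 110 110  90  65  51  65  70  71  70  68  47  59  66  76  98 107 172 169 167 169]
 [147 147 126 111 109 111 108  86  60  56  56  53  55  51  56  47  71  64  75 100 104 171 170 169 169]
 [108 107 110 107 109 111 106  77  63  54  51  54  52  50  53  49  62  64  92 109 109 106 105 107 108]
 [109 109 125 108 110 109 106  63  60  57  52  54  56  52  53  47  65  62  81 106 108 105 103 103 102]
 [107 106 172 138 107 108 104  64  66  58  47  53  51  54  51  50  63  63  75 110 108 146 171 169 171]
 [106 106 105 104 107 107 100  64  63  55  44  53  52  51  52  48  63  62  63 111 108 107 106 106 103]
 [110 107 107 109 105 108  94  61  63  52  45  49  47  50  45  42  60  59  61 106 111 109 106 108 106]]
```

The lid is where predicted (x 0.488, y −0.2928). Descend to TCP z=0.07 and grip.

Request:
apply_moves --dp '[[0.0005,-0.001,0.015],[0,0,0.025],[0,0,0.02],[0,0,0.01],[0,0,0.005],[0,0,0],[0,0,0],[0,0,0]]' --twist '[[0,0,0],[0,0,0],[0,0,0],[0,0,0],[0,0,0],[0,0,0],[0,0,0],[0,0,0]]' --fingers '[0.4,0.4,0.4,0.4,0.4,0.4,0.4,0.4]'

```text
time: 25.35
position: [0.4877, -0.2937, 0.0719]
tool_rot: [2.206, 2.234, 0.0]
ft_force: [-0.2, -0.0, 0.3]
grip_width: 0.603
grip_force: 0.0
```

Request:
apply_moves --dp '[[0,0,0],[0,0,0],[0,0,0],[0,0,0],[0,0,0],[0,0,0],[0,0,0],[0,0,0],[0,0,0]]' --twist '[[0,0,0],[0,0,0],[0,0,0],[0,0,0],[0,0,0],[0,0,0],[0,0,0],[0,0,0],[0,0,0]]' --fingers '[1,1,1,1,1,1,1,1,1]' --newtons 35

```text
time: 26.25
position: [0.487, -0.2932, 0.0709]
tool_rot: [2.207, 2.235, -0.0]
ft_force: [0.4, 0.3, -0.8]
grip_width: 0.109
grip_force: 35.0
```

Request:
apply_moves --dp '[[0,0,-0.015],[0,0,-0.03],[0,0,-0.03],[0,0,-0.025],[0,0,-0.01],[0.02,0.012,0],[0.03,0.018,0],[0.035,0.02,0],[0.035,0.02,0],[0.035,0.02,0]]' --twist '[[0,0,0],[0,0,0],[0,0,0],[0,0,0],[0,0,0],[0,0,0],[0,0,0],[0,0,0],[0,0,0],[0,0,0]]' --fingers '[1,1,1,1,1,1,1,1,1,1]'

```text
time: 27.25
position: [0.5749, -0.1359, 0.1805]
tool_rot: [-2.208, -2.234, 0.002]
ft_force: [0.3, 0.3, -1.2]
grip_width: 0.113
grip_force: 35.0
```

Request:
apply_moves --dp '[[0.035,0.02,0],[0.03,0.018,0],[0.023,0.013,0],[0.012,0.009,0],[0,0,0],[0,0,0],[0,0,0],[0,0,0],[0,0,0],[0,0,0]]' --twist '[[0,0,0],[0,0,0],[0,0,0],[0,0,0],[0,0,0.05],[0,0,0.07],[0,0,0.05],[0,0,0.028],[0,0,0],[0,0,0]]' --fingers '[1,1,1,1,1,1,1,1,1,1]'

```text
time: 28.25
position: [0.6336, -0.0369, 0.1808]
tool_rot: [2.417, 2.006, -0.001]
ft_force: [0.1, -0.6, -2.0]
grip_width: 0.111
grip_force: 35.0
```

Request:
apply_moves --dp '[[0,0,0],[0,0,0]]' --twist '[[0,0,0],[0,0,0]]' --fingers '[1,1]'

```text
time: 28.45
position: [0.6337, -0.0365, 0.1809]
tool_rot: [2.417, 2.006, -0.0]
ft_force: [0.3, -0.2, -2.0]
grip_width: 0.111
grip_force: 35.0
```

Run:
```python
from chk import *
import sys
np.set_printoptions(linewidth=250,threshold=sys.maxsize)
s,o=chk('m1');p=s['position'];T=rot(s['tool_rot']);y=T[:,0]  # tool x = lid y
hg=p-[0,0,.0489]
for n,(C,im) in zip(('scene','side'),o):
    print(n,'lid knuckle',proj(C,hg).round(1),'ends',proj(C,[hg+.015*y,hg-.015*y]).round(1),'lid top corners',proj(C,[p+[0,0,.0491]+.05*y,p+[0,0,.0491]-.05*y]).round(1),'box hinge',proj(C,[.6339,-.036,.068]).round(1))
g=o[1][1].max(2);c=proj(o[1][0],hg)[0].astype(int);print(c-[30,14]);print(g[c[1]-14:c[1]+34:1,c[0]-24:c[0]+26:2])
```

```text
[ 0.6337 -0.0365  0.1809] [-1.800e+02  1.000e-02  7.939e+01] 0.11089984979266654
scene lid knuckle [[247.  217.6]] ends [[252.  220.6]
 [242.1 214.7]] lid top corners [[263.  208.4]
 [227.3 187.6]] box hinge [[248.3 229.1]]
side lid knuckle [[253.6 172.9]] ends [[250.8 176.5]
 [256.3 169.3]] lid top corners [[241.5 147.9]
 [261.4 125.1]] box hinge [[254.5 194.4]]
[223 158]
[[148 147 138  93  74  76  21  20   9  23  17   9  13   7   8  13  48  70  65  53 110 157 151 150 151]
 [150 124  85  34  31  29   2  23  14  27  17  16  17  16  18  29 106 100  86  74 129 155 155 160 160]
 [149  80  27  10  22  13  23  25  10   0  12   2  14  18   0  48 125 123 118 129 150 159 159 157 156]
 [137  47  22  26  20  20  12  14  15  16  14  20  14  16  12  59 101 104 113 144 152 155 152 154 158]
 [110  25  13  14  22  12  27  18  12   6  17  20   8   9  21  77  96  89  94 114 111 138 119 123 143]
 [ 95   8  27  23  25  14   5   4  13  17   7   4  16  14  50  87  86  87  81  91  90 104  96  95 111]
 [ 85  25  24  14  23  24  28  12   7   5  15  26  20   4  72  89  88  95  87  85  88  86  86  86  93]
 [ 
[... 3520 characters left out ...]
 135 145 145 119 165 195 189 168 120 112 120 114 149 226 219 166 154 154 154 228]
 [157 153 156 161 148 150 157 158 125 125 161 177 149 120 123 117 111 191 231 233 221 166 144 174 232]
 [156 159 152 154 152 152 156 151 112  91 111 158 132 159 159 134 120 223 233 232 232 186 163 214 230]
 [157 154 151 151 150 151 153 123 103  94  93 120 111 200 215 190 170 231 231 229 231 223 222 230 230]
 [156 159 153 155 150 150 157 102 105 127 116 106  99 195 225 222 219 233 229 228 232 230 231 232 225]
 [154 161 154 156 157 155 150  95 108 157 164  98 100 196 226 229 232 230 229 231 229 228 230 227 227]
 [153 157 157 155 154 153 144  87 111 130 148 109  89 191 226 231 233 231 229 228 229 229 230 226 211]]
```

Lid and box knuckles agree in the side view (lid highlight 255,173; box knuckles 250,198 and 260,188). Descending.

Request:
apply_moves --dp '[[0,0,0.01],[0,0,0.01],[0,0,0.005],[0,0,0],[0,0,0],[0,0,0]]' --twist '[[0,0,0],[0,0,0],[0,0,0],[0,0,0],[0,0,0],[0,0,0]]' --fingers '[1,1,1,1,1,1]'

```text
time: 29.2
position: [0.6341, -0.0363, 0.1563]
tool_rot: [2.417, 2.006, 0.001]
ft_force: [1.3, 0.5, -1.3]
grip_width: 0.11
grip_force: 35.0
```

```bash
cat > cmp.py <<'E'
from chk import *
def go(tag):
    s,o=chk(tag);p=s['position'];y=rot(s['tool_rot'])[:,0];hg=p-[0,0,.0489];print('F',s['ft_force'].round(2))
    for n,(C,im) in zip(('scene','side'),o):
        P={'lid':hg,'box':np.array([.6339,-.036,.068])}
        d=np.array([np.cos(np.radians(79.4)),np.sin(np.radians(79.4)),0])
        P['b+']=P['box']+.0265*d;P['b-']=P['box']-.0265*d
        print(n,{k:proj(C,v)[0].round(1).tolist() for k,v in P.items()})
        # compare horizontal bands: print bright (aluminium) columns near each knuckle
        g=im.min(2).astype(int)
        for k in P:
            c=proj(C,P[k])[0].round().astype(int);print(k);print(g[c[1]-7:c[1]+9:2,c[0]-10:c[0]+12:1])
E
python3 - <<'E'
import numpy as np,sys;np.set_printoptions(linewidth=250,threshold=sys.maxsize)
from cmp import go
go('m2')
E
```

```text
[ 0.6341 -0.0363  0.1563] [179.96  -0.    79.37] 0.10973225769203845
F [ 1.25  0.53 -1.32]
scene {'lid': [247.5, 222.3], 'box': [248.3, 229.1], 'b+': [256.7, 234.1], 'b-': [240.1, 224.1]}
lid
[[ 57  87 118  89  63  39  36  37  37  38  39  39  40  40  38  40  40  40  40  40  40  41]
 [ 42  60  73  51  33  37  39  38  40  40  38  40  40  39  38  40  42  40  38  42  41  42]
 [ 63  93 132 128  95  63  44  37  38  38  39  40  41  40  40  39  41  41  42  40  41  41]
 [ 89 122 176 172 118 104  94  76  67  56  39  39  39  41  40  41  42  39  42  42  41  43]
 [100  97  94  87  90  96  93  91  93  91  82  74  68  39  39  41  41  42  42  42  44  43]
 [110 113 113  97  94  84  83  81  90  99  93  94  92  86  79  76  59  32  37  40  43  43]
 [ 80 100 104  97  89  95  97 129 169 116  76  83  90  87  79 140 217 220 182 108  47  37]
 [ 82  83  88  85  75  83  96 112 174 225 219 194 152 140 183 218 222 213 188 178 187 177]]
box
[[106 126 123 104 107 105  90  86  77  66  46  37  40  39  41  41  42  42  43  41  41  42]
 [ 99  97  93  82  81  84  90  92  94  91  87  80  69  55  40  39  40  40  41  42  4
[... 4343 characters left out ...]
4 146 126 101  87  81  83  77  78  79  82  78  84  83  90  92]
 [ 48  75  80 102 132 144 134 113  89  76  87 111 112  95  80  78  81  82  90 117 138 143]
 [ 88  87  94  99  94 103  96  81  84  93 103 138 183 176 127  83  77  82  98 124 137 139]
 [ 79  88 119 126 103  85  79  75  80  85  93 102 111 130 127  97  79  92 128 144 142 141]
 [ 82  77  86  80  77  79  77  74  83  89  88  94 107  89  74  82  80  80  91 130 144 141]
 [ 83  86  80  85  80  79  81  83  87 101 126 108  94  86  76  81  79  76  82  81 101 104]
 [ 75  79  76  80  79  80  77  76  81  88 100 115 119  92  78  97  98  93  83  87  81  76]
 [108 115 107  98  85  80  78  76  86  96 107 104 100  82  91 128 132 127 130 127 122 121]]
```

Request:
apply_moves --dp '[[0,0,0.005],[0,0,0.005],[0,0,0.005],[0,0,0.004],[0,0,0],[0,0,0]]' --twist '[[0,0,0],[0,0,0],[0,0,0],[0,0,0],[0,0,0],[0,0,0]]' --fingers '[1,1,1,1,1,1]'

```text
time: 29.95
position: [0.6337, -0.0364, 0.1367]
tool_rot: [-2.417, -2.006, 0.0]
ft_force: [0.2, -0.1, -1.3]
grip_width: 0.112
grip_force: 35.0
```

Request:
apply_moves --dp '[[0,0,0.004],[0,0,0.004],[0,0,0.004],[0,0,0.004],[0,0,0],[0,0,0],[0,0,0]]' --twist '[[0,0,0],[0,0,0],[0,0,0],[0,0,0],[0,0,0],[0,0,0],[0,0,0]]' --fingers '[1,1,1,1,1,1,1]'

```text
time: 30.65
position: [0.6339, -0.0363, 0.1211]
tool_rot: [2.417, 2.006, 0.0]
ft_force: [0.3, 0.2, -1.1]
grip_width: 0.11
grip_force: 35.0
```

Request:
apply_moves --dp '[[0,0,0.003],[0,0,0.001],[0,0,0],[0,0,0],[0,0,0]]' --twist '[[0,0,0],[0,0,0],[0,0,0],[0,0,0],[0,0,0]]' --fingers '[1,1,1,1,1]'

```text
time: 31.15
position: [0.6338, -0.0364, 0.117]
tool_rot: [2.417, 2.006, -0.0]
ft_force: [-0.7, -0.0, -0.8]
grip_width: 0.112
grip_force: 35.0
```

Run:
```python
from chk import *
import sys
np.set_printoptions(linewidth=260,threshold=sys.maxsize)
s,o=chk('m3');print(s['ft_force'])
c=o[1][1].max(2);print('side x244..',);print(c[176:214,238:272])
C=o[0][0];print('scene box hinge',proj(C,[.6339,-.036,.068]));print(o[0][1].max(2)[212:246,232:268])
```

```text
[ 0.6338 -0.0364  0.117 ] [1.7999e+02 1.0000e-02 7.9370e+01] 0.11217321225576356
[-0.67653031 -0.01926061 -0.80256209]
side x244..
[[ 10   5   0  18   9  20  17   0  15  21  22  13  17  14   3  13  18   0  19  12  13   4  16   5   8  21  55  83  88  89  90  91  89  90]
 [ 14  11   7  18  11   0  18  19  20   6   0  16  15  20  24   9  15   0  24  12  18  22  19   0  14  31  71  89  87  88  92  90  90  91]
 [  7  26  21  24  17  19  11  14  11  10  26   7  19   8  13  10  14  20   1  20  10   4   0  24  25  61  84  91  90  87  87  92  87  91]
 [ 33  35  45  48  34  23  16  20  23  17   9  17  23   5   0  12  18   0  13  17  11  17  18   5  49  75  86  90  92  91  89  88  89  83]
 [ 58  68  63  62  35  12   7  13  14   9  13   4  13  13  14  18   0   8   3  17   3  13   3  33  62  87  93  92  89  89  90  83  87  85]
 [ 74  65  68  63  37  15  17  22  18   5   6  20  10  14  20  19   9  23  29   0  16   0  29  51  83  87  89  94  90  92  86  87  88  92]
 [ 71  76  79  75  44  11  14  24  12  13   6  10  20   8  17  11  12   0   7   8  12  24  54  84  87  87  88  85  92  85  93  86  86  
[... 8658 characters left out ...]
94  92  88  97  96  96  96  96 101 110 119 119 111  92  94  93  95  92  95 127 176 213 214 212 215 215 216 216]
 [ 92  92  94  95  95  96  95  93  94  95  95  95  96  97  96  96  96  98 106 117 117 106  97  92  93  88 100 163 215 218 215 214 215 216 217 211]
 [ 93  92  92  94  95  96  94  93  94  93  93  92  93  94  93  97  97  97  97 102 108 116 115 105  90 103 161 217 222 212 189 200 217 218 219 200]
 [ 90  90  92  93  95  94  93  94  94  92  93  93  94  95  92  91  99  97  97  96  97 103 114 119 109 132 198 226 206 147 100 153 222 219 208 161]
 [ 90  89  90  92  93  93  93  93  94  93  94  93  94  90  79  78  84  95  98  98  97  96 100 107 113 160 224 225 194  88  63 123 203 214 179 120]]
```

In the side view the lid knuckle's highlight (256,192→255,195) runs on in line with the box knuckle's (252,197→251,200), with no contact force. Handing in.

```bash
python3 -c "
from h import *
print(ctrl.close_job())"
```

```text
the job is handed in; nothing more can be done
None
```

I handed the job in after about 31 s: the body and disc are seated in the pocket and released, and the lid is still held upright between the box knuckles with the holes lined up. Alignment was judged from camera pixels and the arm's readings, and the hand-in returned no result.

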